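Wedge the spring clip off the instrument shaft

ROBOT

A 6-joint arm with a two-finger parallel gripper is mounted at the origin on the work surface. World frame = base frame: x ahead of the robot, y to its left, z up, the work surface at z = 0. Lengths are in mm, angles in degrees, forces in N, time in s.
With the tool pointing down it reaches from about 350 to 775 mm from the base axis. Payload 5.5 kg.
Tool frame: the origin (TCP) lies at the very end of the fingers, on their centre line; the grasp point (between the pads) lies 19 mm behind it; z points along the fingers, y is the line along which they close (so a half turn about z gives the same grasp; the last joint's range is limited). The gripper opens to 85 mm and grips with 20 to 120 N. Pads are 22 mm wide; open, the fingers measure 114 mm over their backs; the gripper's body (76 mm by 85 mm) begins 54 mm behind the grasp point. The pads swing forward as they close: fully open they stand 13 mm farther back than shut.
Start: joints at [64.251, 17.945, 2.641, 74.691, 0, 82.002], TCP at [175.326, 547.664, 198.423] pointing down, gripper open.
Joint ranges: [-158.12, 158.12], [-49.38, 96.58], [-58.88, 72.47], [-126.05, 133.96], [-84.25, 85.87], [-180, 180]. Speed limits (degrees/s): [147.25, 147.25, 180, 180, 180, 180].

INTERFACE

Orientations are given as a 3x3 rotation matrix whose columns are the frame's x, y, z axes.
In Python, from bench import bot gives the robot as it stands.
- The arm moves only by the shell command python3 -m creep 'ROWS'. ROWS is JSON, a list that holds one entry, the list of rows, each a list of 5 numbers: the opening, from 0 (shut) to 1 (fully open), then the shift along the tool's x, y, z in cm, then the turn about the tool's z in degrees. In form: [[[fingers, tx, ty, tz, spin], ...]]. A call has 1 to 5 rows; each row shifts and turns the commanded pose from where the row before left it, along the tool's axes as they then stand; what a row does not reach is not made up. A row lasts 1/8 s, in which the tool goes at most 62.5 mm and 10.7 degrees, less where a joint would pass 70% of its speed; a pose out of reach is approached as far as the arm can. A call with a gripper value outside its range is refused whole. The fingers move at their own pace and stop on an object; the grip force is fixed at half the most. Time passes only in rows, so rows that do not move let the fingers close. It gives the time, the measured TCP pose, the force, the opening and the grip force at its end, in the units of the state.
- bot.observe(): the state, without advancing time (a new reading comes with each control period).
- bot.grab_frame(name): name is "scene" or "top" or "wrist"; returns the picture (420x560x3 uint8, red, green, blue); there is no depth.
- bot.calibration(name): a dict with "fovy" (degrees; the focal length in pixels is half the picture's height over the tangent of half this angle, whatever the lens; pixels are square), "cx", "cy" (the principal point, pixels), "dist_coeffs" ([k1, k2, p1, p2, k3] as OpenCV has them; the pictures are not rectified), "position" and "attitude" of the camera in the world. Camera axes: x right, y up, looking along -z (the intrinsics and any distortion apply to the point x, -y, -z); pixel columns grow to the right and rows downward; lengths in mm; the calibration is good to about 2 mm. A picture is of the moment at which its call begins: read the wrist's pose just before it. calibration takes no time and is no camera call; for the wrist camera it gives the pose at the moment of the call.
- bot.finish_job(): hands the job in; it is judged then, once.
Trained networks look in the newest picture that a camera, given by its name, has taken for a name from the list of things; names that differ only in an ending like _2 or _b are one class to them, and where a whole thing is asked for, a point or a joint stands for the part that bears it (a point fixed in the world has none). Each returns a list of dicts, best first, with "score" (0 to 1); they miss things now and then, are a little off and sometimes report something else, mostly with a low value. They report only what shows in the picture. A call takes as long as a camera call. They do not tell look-alikes from the thing itself.
- bot.masks_of(label, camera): "region" (420x560 bool, what is visible of it) and "bbox" ([centre column, centre row, width, height] in pixels, round what is visible of it).
The state is a dict: "clock": time; "joints": joint angles; "joint_vel": joint speeds; "effort": joint torques, N m; "tcp_pos": TCP position; "tcp_rot": TCP orientation; "wrist_force": force on the tool from outside, world axes, zero at the start; "wrist_torque": the same for the moment, N m; "width": opening from 0.0 (shut) to 1.0 (fully open); "grasp_force": force on a finger pad.
Only numpy, scipy, OpenCV 4.12 (cv2) and the standard library are available. Lean on these libraries where they do the work, as an engineer would, in place of code of your own. Each camera call takes 0.05 s, during which the arm holds its last target. There are 200 camera calls.

TASK

Pick up the red-handled wedge, slide it along the top of the steel shaft under the orange spring clip until the clip has sprung off the shaft onto the thick part of the wedge, then carry the clip away on the wedge and set both down, not dropped, in the aluminium parts tray. Work gently: let the wedge rest only lightly on the shaft, do not crush the clip between the handle and the yellow stop, do not touch the clip with the fingers while it is on the shaft, and leave the other things on the bench where they are.

Things in the scene. Friction and masses are not known exactly. Their poses are not given: they have to be found in the camera images.
- stand: Shaft stand fixed to the bench, origin 0 to 12 mm above it: grey base 200 x 64 mm, blue supports no higher than the shaft, level round steel shaft 16 mm thick along its x (z up), x = -105 mm (free end, wedge side) to +85 mm, axis 55 mm above the origin. Its yellow stop, two ears 16 mm apart and 24 mm above the shaft, is sprung (3 N/mm, 4 mm) and set 1 to 45 mm past the clip (pose not given).
- clip: Orange spring clip on the shaft, 14 mm long (x, as the stand's), 26 mm wide, 45 g. Origin on the shaft's axis, mid length; z up. Flat bridge (3 mm thick), underside 3 mm above the shaft's top; lane for the wedge 14 mm wide. The wedge first pushes it along to the stop, then lifts it (up to 14 N). Risen 8 to 12 mm it springs off upward and its jaws close round the blade, which fits between the ears.
- wedge: Loose wedge, 87 mm long, 90 g, on its flat underside. Origin on the underside, 40 mm behind the thin tip; x to the tip, z up. Blade 8 mm wide: 2 mm thick from x = +40 (tip) to +34 mm, rising evenly to 16.5 mm at -6 mm, level to -21 mm (the clip ends here). Red handle block x = -47 to -21 mm, 16 mm wide (y), 48 mm high. Pushing takes up to 14 N; over 20 N on shaft or clip is too rough.
- tray: Fixed open aluminium parts tray, 125 mm (its x) by 175 mm (its y) by 18 mm high, walls 3 mm, floor 3 mm thick. Origin under its centre, on the bench.
- screwdriver: Loose screwdriver lying on the bench; leave it.
- spanner: Loose spanner lying on the bench; leave it.
- pulley: Loose aluminium belt pulley, 48 mm across, 27 mm high; leave it.
- collar: Loose brass collar, 34 mm across, 12 mm high; leave it.
- jar: Amber jar, 60 mm across, 75 mm high; leave it.
- wash_bottle: White bottle, 56 mm across, 110 mm high; leave it.
- dish: Shallow white dish, 90 mm across, 20 mm high; leave it.
Things that resemble listed ones, but are neither listed nor needed, are in the scene too. Leave any blue or purple look-alike of the wedge alone. What is shaped like the stand but pink is not meant.

How it is judged (in metres and radians):
On the way, in this order (a step that is already met when the one before it is completed fails the run):
1. the wedge, held in the gripper, is pushed under the clip while the clip is on the shaft (wedge presses on clip with over 1 N, wedge tip beyond the clip's middle) (contact force between the fingers and wedge above 1 N and contact force between wedge and clip above 1 N and z of clip in the frame of stand between 0.04 and 0.063 m and y of clip in the frame of stand between -0.01 and 0.01 m and x of wedge in the frame of clip above -0.04 m and y of wedge in the frame of clip between -0.012 and 0.012 m), for 0.05 s.
2. the clip is off the shaft, at least 90 mm from the stand's origin, carried by the held wedge (distance between clip and stand above 0.09 m and contact force between the fingers and wedge above 1 N and contact force between wedge and clip above 0.05 N), for 0.2 s.
3. the wedge, still held, or the clip on it, is set down on the tray's floor (contact force between the fingers and wedge above 1 N and contact force between any of wedge, clip and tray above 0.1 N and x of clip in the frame of tray between -0.065 and 0.065 m and y of clip in the frame of tray between -0.09 and 0.09 m), for 0.05 s.
At the end, for the whole second after the job is handed in: The clip and the wedge both lie at rest and released in the tray: their origins inside its walls (within 60.5 mm of its centre along its x and 85.5 mm along its y), the clip's origin less than 50 mm and the wedge's less than 30 mm above the bench (x of clip in the frame of tray between -0.0605 and 0.0605 m and y of clip in the frame of tray between -0.0855 and 0.0855 m and x of wedge in the frame of tray between -0.0605 and 0.0605 m and y of wedge in the frame of tray between -0.0855 and 0.0855 m and height (world z) of clip below 0.05 m and height (world z) of wedge below 0.03 m and linear speed of each of clip, wedge below 0.02 m/s and contact force between the fingers and wedge below 0.1 N and contact force between the fingers and clip below 0.1 N); the robot touches nothing.
It fails at once if the wedge presses or strikes the shaft stand with more than 20 N (contact force between wedge and stand above 20 N).
It fails at once if the wedge presses the clip with more than 20 N (contact force between wedge and clip above 20 N).
It fails at once if the fingers touch the clip while it is on the shaft (contact force between the fingers and clip above 1 N and z of clip in the frame of stand between 0.04 and 0.063 m and y of clip in the frame of stand between -0.01 and 0.01 m).
It fails at once if wedge or clip is banged down on the tray with more than 25 N (contact force between any of wedge, clip and tray above 25 N).
It fails at once if another thing on the bench is moved by more than 20 mm (distance of any of screwdriver, spanner, pulley, collar, jar, wash_bottle, dish from where it was at the start of the episode above 0.02 m).
It also fails if it takes over 72 s, if anything falls off the work surface, if the arm or the gripper's body presses on something with over 40 N, if the wrist force passes 120 N, or if a joint passes its speed limit or range.

## Working session

There is one attempt and no reset: what is moved stays moved. The work goes in short steps, Python scripts to look and compute and a shell command to move; the robot and the scene stay as the last step left them, time stands still between calls to the robot, and variables do not carry over. Pictures are saved under pics/ and viewed, at most 10 in all, crops included, and the job is handed in when it is done.

```bash
mkdir -p pics; ls; python3 - <<'E'
from bench import bot
import cv2,numpy as np
s=bot.observe(); print({k:np.round(v,3).tolist() for k,v in s.items()})
for c in ["scene","top"]:
    im=bot.grab_frame(c); cv2.imwrite(f"pics/{c}0.png",im[...,::-1]); print(bot.calibration(c))
    for l in ["stand","clip","wedge","tray"]:
        for m in bot.masks_of(l,c): print(c,l,round(m["score"],2),np.round(m["bbox"]),m["region"].sum())
E
```

```text
pics
{'clock': 0.0, 'joints': [64.254, 17.993, 2.576, 74.691, -0.001, 82.0], 'joint_vel': [-0.038, 0.002, 0.03, -0.04, 0.033, 0.047], 'effort': [0.001, -48.063, 29.853, 0.02, 0.0, 0.0], 'tcp_pos': [175.037, 547.099, 197.484], 'tcp_rot': [[-0.952, 0.305, -0.001], [0.305, 0.952, -0.002], [0.0, -0.002, -1.0]], 'wrist_force': [-0.44, 0.102, -0.274], 'wrist_torque': [-0.064, -0.042, -0.083], 'grasp_force': 0.0, 'width': 1.001}
{'fovy': 50.41662602097228, 'cx': 271.6391118611722, 'cy': 208.13241525554577, 'dist_coeffs': array([0.01693533, 0.        , 0.        , 0.        , 0.        ]), 'position': array([1334.96356172, -253.00206278,  824.82311864]), 'attitude': array([[ 0.25273776, -0.66344826,  0.7042443 ],
       [ 0.96738712,  0.18599597, -0.17195248],
       [-0.01690503,  0.72473575,  0.68881951]])}
scene stand 0.92 [280. 223.  80.  52.] 2096
scene stand 0.61 [297. 171.  70.  45.] 1905
scene clip 0.56 [283. 207.  10.  11.] 68
scene wedge 0.75 [202. 207.  24.  22.] 224
scene wedge 0.53 [180. 237.  42.  19.] 335
scene tray 0.84 [394. 193.  74.  40.] 2310
{'fovy': 57.993323873794225, 'cx': 276.61425492521636, 'cy': 209.4227923974949, 'dist_coeffs': array([-0.09868952,  0.        ,  0.        ,  0.        ,  0.        ]), 'position': array([336.57929432, -64.57872781, 982.81273855]), 'attitude': array([[ 0.14542179,  0.96531577, -0.21683625],
       [-0.98936706,  0.14239721, -0.02959493],
       [ 0.00230842,  0.21883439,  0.97575928]])}
top stand 0.97 [234. 269.  80.  26.] 2015
top stand 0.6 [281. 207.  75.  27.] 1779
top clip 0.47 [281. 202.   9.  10.] 47
top clip 0.16 [433. 207.  30.  32.] 844
top wedge 0.78 [395. 273.  12.  32.] 142
top wedge 0.73 [349. 256.  32.   9.] 168
top wedge 0.62 [376. 226.  36.  10.] 222
top tray 0.65 [158. 201.  77.  57.] 3065
```

View pics/top0.png

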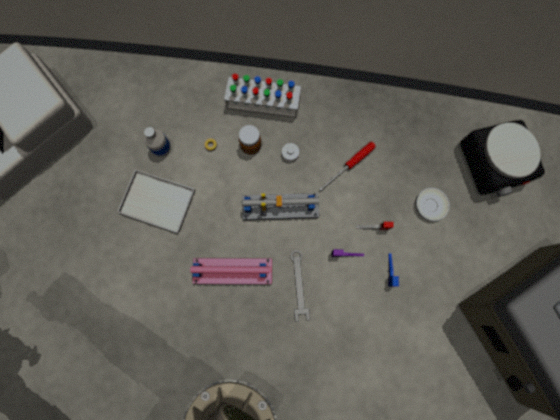

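View pics/scene0.png

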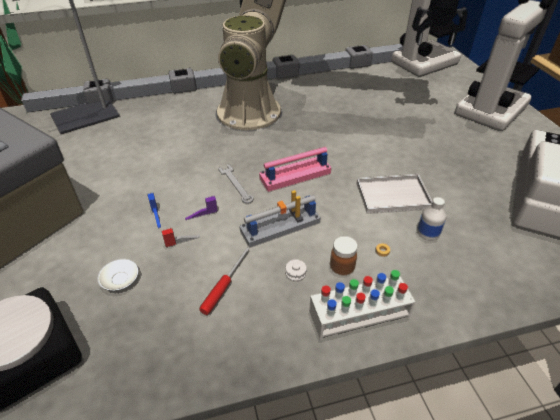

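Top view: the red-handled wedge is at (376,226) with its tip pointing left. Its look-alikes, purple (347,254) and blue (392,270), are not meant. The grey stand is at (281,207), with the clip at (279,201) and the yellow stop at (263,203); the pink stand at (232,270) is not meant. The tray is at (158,201).

```bash
cat > h.py <<'E'
from bench import bot
import cv2,numpy as np
def K(c):
    f=210/np.tan(np.radians(c["fovy"]/2)); return np.array([[f,0,c["cx"]],[0,f,c["cy"]],[0,0,1.]])
def rays(c,px):
    p=cv2.undistortPoints(np.array(px,float).reshape(-1,1,2),K(c),c["dist_coeffs"]).reshape(-1,2)
    return np.c_[p[:,0],-p[:,1],-np.ones(len(p))]@np.array(c["attitude"]).T
def onz(c,px,z):
    d=rays(c,px); o=np.array(c["position"]); return o+d*((z-o[2])/d[:,2])[:,None]
def proj(c,P):
    q=(np.array(P,float)-c["position"])@np.array(c["attitude"]); q=q*[1,-1,-1]
    return cv2.projectPoints(q,np.zeros(3),np.zeros(3),K(c),c["dist_coeffs"])[0].reshape(-1,2)
def crop(im,x0,y0,x1,y1,s,name): cv2.imwrite(name,cv2.resize(im[y0:y1,x0:x1,::-1],None,fx=s,fy=s,interpolation=cv2.INTER_CUBIC))
E
python3 - <<'E'
from h import *
np.set_printoptions(precision=1,suppress=True)
c=bot.calibration("top")
print("wedge handle top/ tip",onz(c,[[388,225]],48),onz(c,[[361,228]],1))
print("stand",onz(c,[[243,201],[319,200]],63),"clip",onz(c,[[279,201]],70),"stop",onz(c,[[263,203]],75))
print("tray corners",onz(c,[[131,173],[194,188],[179,233],[121,211]],18))
im=cv2.imread("pics/top0.png")[...,::-1]; crop(im,230,180,410,290,4,"pics/crop0.png")
w=bot.calibration("wrist"); print(w, bot.observe()["tcp_pos"])
R=bot.observe()["tcp_rot"]; print(R.T@(w["position"]-bot.observe()["tcp_pos"]), R.T@w["attitude"])
E
```

```text
wedge handle top/ tip [[ 545.5 -320.8   48. ]] [[ 537.5 -262.6    1. ]]
stand [[ 550.1   49.7   63. ]
 [ 580.4 -138.2   63. ]] clip [[561.5 -39.6  70. ]] stop [[549.5  -1.5  75. ]]
tray corners [[593.5 369.6  18. ]
 [576.6 190.2  18. ]
 [452.2 205.7  18. ]
 [486.6 372.1  18. ]]
{'fovy': 70.67558331215419, 'cx': 277.3701600010683, 'cy': 209.05061933866136, 'dist_coeffs': array([-0.1,  0. ,  0. ,  0. ,  0. ]), 'position': array([104.5, 570.4, 374.7]), 'attitude': array([[ 0.3, -0.9, -0.3],
       [ 1. ,  0.3,  0.1],
       [ 0. , -0.3,  1. ]])} [175.3 547.7 198.4]
[  74.4    0.1 -176.3] [[-0.   1.   0.3]
 [ 1.   0.  -0. ]
 [-0.   0.3 -1. ]]
```

View pics/crop0.png

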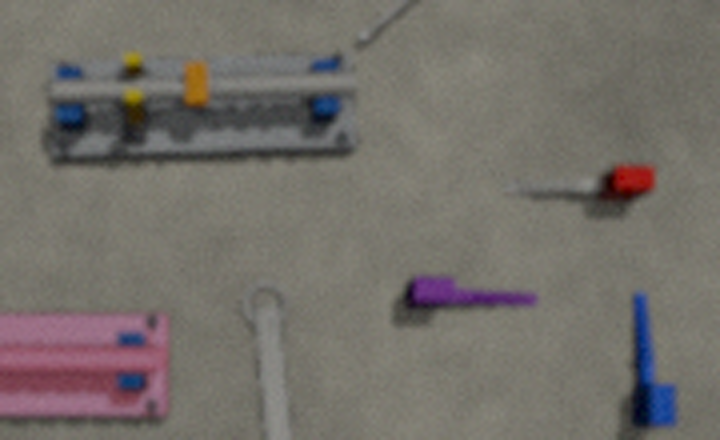

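The crop confirms it: the red handle at (630,180) has a metal blade pointing left, towards the free end of the grey stand's shaft at (355,80). The clip is at (196,83) and the stop at (133,75). I'll move over the wedge.

```bash
python3 -m creep '[[[1,0,0,0,10.6],[1,0,0,0,10.6],[1,0,0,0,10.6],[1,0,0,0,10.6],[1,0,0,0,10.6]]]' >/dev/null
python3 -m creep '[[[1,0,0,0,10],[1,-4.9,3.5,0,0],[1,-4.9,3.5,0,0],[1,-4.9,3.5,0,0],[1,-4.9,3.5,0,0]]]'
python3 -m creep '[[[1,-4.9,3.5,0,0],[1,-4.9,3.5,0,0],[1,-4.9,3.5,0,0],[1,-6.1,-0.2,0,0],[1,-6.1,-0.2,0,0]]]'
python3 -m creep '[[[1,-6.1,-0.2,0,0],[1,-6.1,-0.2,0,0],[1,-6.1,-0.2,0,0],[1,-6.1,-0.2,0,0],[1,-6.1,-0.2,0,0]]]'
```

```text
clock: 1.75
tcp_pos: [346.2, 375.4, 198.7]
tcp_rot: [[-0.161, 0.987, 0.001], [0.987, 0.161, 0.001], [0.0, 0.001, -1.0]]
wrist_force: [1.1, -0.4, -0.1]
width: 0.999
grasp_force: 0.0
clock: 2.38
tcp_pos: [488.5, 125.6, 198.3]
tcp_rot: [[-0.161, 0.987, 0.0], [0.987, 0.161, 0.0], [0.0, 0.0, -1.0]]
wrist_force: [1.6, -0.4, 0.3]
width: 1.0
grasp_force: 0.0
clock: 3.0
tcp_pos: [527.2, -177.3, 198.7]
tcp_rot: [[-0.161, 0.987, 0.001], [0.987, 0.161, -0.0], [-0.0, 0.001, -1.0]]
wrist_force: [0.5, -0.1, -0.3]
width: 0.997
grasp_force: 0.0
```

```bash
python3 -m creep '[[[1,5.5,2.3,0,0],[1,5.6,2.3,0,0],[1,0,0,0,0],[1,0,0,0,0]]]'
cat > look.py <<'E'
from h import *
import sys,pickle
n=sys.argv[1]; np.set_printoptions(precision=1,suppress=True)
c=bot.calibration("wrist"); im=bot.grab_frame("wrist"); cv2.imwrite(f"pics/{n}.png",im[...,::-1])
pickle.dump(c,open(n+".pkl","wb"))
for l in sys.argv[2:]:
    for m in bot.masks_of(l,"wrist"): 
        r=cv2.minAreaRect(np.argwhere(m["region"])[:,::-1].astype(np.float32)); print(l,round(m["score"],2),np.round(m["bbox"]),cv2.boxPoints(r).tolist())
E
python3 look.py w_stand stand clip
```

```text
clock: 3.5
tcp_pos: [554.7, -58.0, 198.4]
tcp_rot: [[-0.162, 0.987, 0.0], [0.987, 0.162, -0.0], [-0.0, 0.0, -1.0]]
wrist_force: [-0.3, 0.2, 0.2]
width: 1.0
grasp_force: 0.0
stand 0.77 [139.  77.  76. 152.] [[102.724609375, 0.0765228271484375], [167.59109497070312, -3.8154754638671875], [176.83383178710938, 150.22994995117188], [111.96734619140625, 154.1219482421875]]
stand 0.55 [286. 173.  59. 179.] [[258.0, 82.0], [314.0, 82.0], [314.0, 261.0], [258.0, 261.0]]
clip 0.8 [289. 177.  23.  16.] [[276.0, 168.0], [301.0, 168.0], [301.0, 184.0], [276.0, 184.0]]
clip 0.32 [132. 205. 132.  34.] [[64.71176147460938, 193.25294494628906], [195.935302734375, 183.15879821777344], [198.04705810546875, 210.6117401123047], [66.82351684570312, 220.7058868408203]]
```

View pics/w_stand.png

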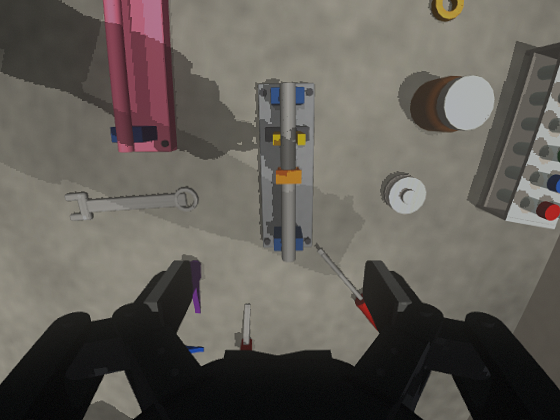

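```bash
python3 -m creep '[[[1,-6,-1.3,0,0],[1,-6,-1.3,0,0],[1,-6,-1.3,0,0],[1,-5.4,-1.4,0,0],[1,0,0,0,0]]]'; python3 look.py w_wedge wedge
```

```text
clock: 4.28
tcp_pos: [538.7, -302.7, 197.6]
tcp_rot: [[-0.154, 0.988, -0.0], [0.988, 0.154, -0.001], [-0.001, -0.0, -1.0]]
wrist_force: [-0.8, 0.8, 0.0]
width: 0.997
grasp_force: 0.0
wedge 0.86 [190. 208.  82.  18.] [[151.0, 196.0], [230.0, 196.0], [230.0, 217.0], [151.0, 217.0]]
wedge 0.69 [223. 110.  16.  78.] [[211.0, 70.0], [232.0, 70.0], [232.0, 150.0], [211.0, 150.0]]
wedge 0.56 [287. 176.  14.  78.] [[276.1573486328125, 214.79696655273438], [281.67510986328125, 137.54824829101562], [296.17254638671875, 138.58377075195312], [290.65478515625, 215.83248901367188]]
```

View pics/w_wedge.png

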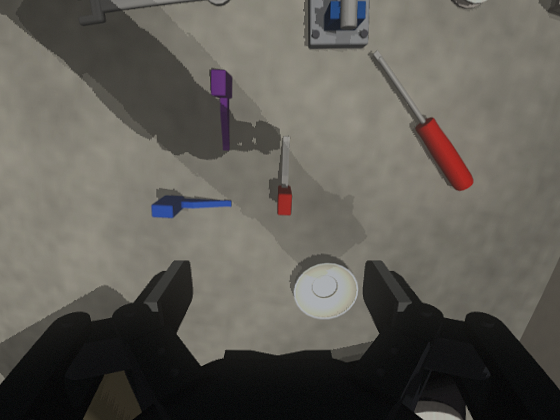

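Wrist views. Stand: shaft from its free end (288,261) to its far end (288,83), clip at (289,176), stop at (289,138). Wedge: red handle at (285,200), tip at (286,138); the dish at (325,290) is nearby. I'll fit the poses.

```bash
cat > fit.py <<'E'
from h import *
import pickle
from scipy.optimize import minimize
np.set_printoptions(precision=2,suppress=True)
def sil(c,boxes,p):
    x,y,a=p; R=np.array([[np.cos(a),-np.sin(a),0],[np.sin(a),np.cos(a),0],[0,0,1]])
    m=np.zeros((420*4,560*4),np.uint8)
    for P in boxes:
        q=proj(c,P@R.T+[x,y,0]); cv2.fillConvexPoly(m,cv2.convexHull(np.round((q+.5)*4-.5).astype(np.int32)),1)
    return cv2.resize(m.astype(np.float32),(560,420),interpolation=cv2.INTER_AREA)
def fit(c,boxes,mask,p0,d=(5,5,.1)):
    f=lambda p:np.abs(sil(c,boxes,p)-mask).sum()
    r=minimize(f,p0,method="Nelder-Mead",options=dict(initial_simplex=np.array([p0]+[np.array(p0)+np.eye(3)[i]*d[i] for i in range(3)]),xatol=.02,fatol=.05)); return r.x,r.fun,mask.sum()
box=lambda x0,x1,w,z0,z1:np.array([[x,y,z] for x in(x0,x1) for y in(-w/2,w/2) for z in(z0,z1)],float)
pr=np.array([[40,0],[40,2],[34,2],[-6,16.5],[-21,16.5],[-21,0]])
blade=np.array([[a,s,b] for a,b in pr for s in(-4.,4.)]); handle=box(-47,-21,16,0,48)
E
python3 - <<'E'
from fit import *
c=pickle.load(open("w_wedge.pkl","rb")); im=cv2.imread("pics/w_wedge.png"); hsv=cv2.cvtColor(im,cv2.COLOR_BGR2HSV)
red=((hsv[...,1]>130)&((hsv[...,0]<8)|(hsv[...,0]>172))); red[:, :260]=0; red[:,310:]=0; red[:170]=0; red[230:]=0
ys,xs=np.nonzero(red); print("red",xs.min(),xs.max(),ys.min(),ys.max(),red.sum())
print("handle fit",fit(c,[handle],red.astype(float),[545,-300,1.7]))
ms=[m for m in bot.masks_of("wedge","wrist") if abs(m["bbox"][0]-287)<8]
if ms:
    m=ms[0]["region"]|red; p=fit(c,[blade,handle],m.astype(float),[540,-300,1.7]); print("whole",p)
    for r in (138,140,150,160,170,180): q=np.nonzero(m[r])[0]; print(r,q.min() if len(q) else 0,q.max() if len(q) else 0)
g=cv2.cvtColor(im,cv2.COLOR_BGR2GRAY)
for r in range(132,186,6): print(r,g[r,276:300])
for n in ["w_wedge"]:
    print("tip", onz(c,[[286.5,137]],1), "dish",onz(c,[[326,290]],15),"tip proj",proj(c,[[538,-262,0]]))
E
python3 - <<'E'
from fit import *
c=pickle.load(open("w_stand.pkl","rb")); im=cv2.imread("pics/w_stand.png"); hsv=cv2.cvtColor(im,cv2.COLOR_BGR2HSV)
g=cv2.cvtColor(im,cv2.COLOR_BGR2GRAY)
for r in (90,110,120,155,200,215,228,255): print(r,g[r,272:304])
print(g[250:268,288],g[76:90,288])
for nm,lo,hi in(("or",5,17),("ye",20,34)):
    m=(hsv[...,1]>140)&(hsv[...,2]>60)&(hsv[...,0]>=lo)&(hsv[...,0]<=hi); m[:100]=0; m[210:]=0;m[:,:255]=0;m[:,315:]=0
    ys,xs=np.nonzero(m); print(nm,xs.min(),xs.max(),ys.min(),ys.max(),m.sum())
    for r in range(ys.min(),ys.max()+1): q=np.nonzero(m[r])[0]; print(r,q.min() if len(q) else 0,q.max() if len(q) else 0,len(q))
E
```

```text
red 278 291 193 214 294
handle fit (array([ 545.86, -292.71,    1.71]), np.float64(147.0625), np.float64(294.0))
whole (array([ 546.2 , -288.83,    1.68]), np.float64(96.4375), np.float64(693.0))
138 284 288
140 283 288
150 284 288
160 283 288
170 282 288
180 282 287
132 [ 74  84  88  94 139 136 135 135 135 135 134 131 132 131 130 129 130 130
 130 132 131 132 131 131]
138 [ 72  72  73  70  81 124  84 124 149 148 147 143 148 147 114 130 130 130
 130 129 129 130 131 132]
144 [ 72  71  70  77 120 115  72 106 120 123 134 131 132 119 130 128 130 129
 129 130 128 128 128 128]
150 [109 109 115 114 111  66  75 122 119 118 115 115 119 118 128 128 129 131
 130 129 130 129 127 128]
156 [112 111 113 108  65  69  85 124 120 119 116 118 119 113 113 113 113 115
 122 125 127 125 127 126]
162 [112 113 112  97  67  72  97 124 119 118 117 120 119 113 111 113 112 110
 110 109 109 109 115 121]
168 [116 114 112  67  69  74 110 124 119 118 118 120 119 114 114 114 112 112
 110 109 110 110 108 108]
174 [114 111  66  68  68  72 121 122 119 117 118 122 117 115 114 113 112 111
 110 111 110 109 109 108]
180 [ 70
[... 1142 characters left out ...]
9 130 131 132 124 126 127 127 101  72  90 102 110 115 123 127 127
 126 122 115 104  90  84 121 120 119 118 118 119 118 118]
[127 127 126 127 127 127 128 126 128 127 127 127 133 137 137 135 135 136] [136 136 136 137 137 139 113 150 150 148 149 148 149 148]
or 276 300 167 183 115
167 296 296 1
168 278 297 5
169 278 298 7
170 276 300 25
171 276 295 20
172 276 289 14
173 276 286 11
174 276 286 11
175 279 286 8
176 285 286 2
177 0 0 0
178 0 0 0
179 0 0 0
180 0 0 0
181 0 0 0
182 0 0 0
183 284 295 11
ye 273 305 133 144 178
133 274 302 4
134 273 305 16
135 273 305 17
136 273 305 17
137 273 305 17
138 273 305 17
139 273 305 15
140 273 305 14
141 273 304 15
142 273 304 15
143 273 304 16
144 273 304 15
```

```bash
cat > f2.py <<'E'
from fit import *
def colmask(im,kind,win):
    i=im.astype(int); B,G,R=i[...,0],i[...,1],i[...,2]
    m={"red":(R>1.6*G)&(R>1.6*B)&(R>50),"or":(R>1.25*G)&(G>1.3*B)&(R>60),"ye":(R>1.8*B)&(G>1.8*B)&(R<1.45*G)&(R>60)}[kind]
    o=np.zeros(m.shape,bool); x0,y0,x1,y1=win; o[y0:y1,x0:x1]=m[y0:y1,x0:x1]; return o
E
python3 - <<'E'
from f2 import *
im=cv2.imread("pics/w_wedge.png"); c=pickle.load(open("w_wedge.pkl","rb"))
red=colmask(im,"red",(260,170,310,230)); ys,xs=np.nonzero(red); print(xs.min(),xs.max(),ys.min(),ys.max(),red.sum())
print(fit(c,[handle],red.astype(float),[545,-295,1.7]))
m=bot.masks_of("wedge","wrist"); m=[k for k in m if abs(k["bbox"][0]-287)<8]
p=fit(c,[blade,handle],(m[0]["region"]|red).astype(float),[545,-295,1.7]); print(p)
print(proj(c,np.array([[40,0,0],[-21,0,16.5]])@np.array([[np.cos(p[0][2]),np.sin(p[0][2]),0],[-np.sin(p[0][2]),np.cos(p[0][2]),0],[0,0,1]])+[p[0][0],p[0][1],0]))
# stand: shaft axis pixel points -> for candidate axis heights
im=cv2.imread("pics/w_stand.png"); c=pickle.load(open("w_stand.pkl","rb"))
for z in (55,61,67):
    P=onz(c,[[288.2,261.7],[287.9,83]],z); d=P[1]-P[0]; print(z,P.tolist(),"len",np.linalg.norm(d),"yaw",np.arctan2(d[1],d[0]))
for k,w in(("or",(265,160,312,195)),("ye",(255,120,320,155))):
    q=colmask(im,k,w); ys,xs=np.nonzero(q); print(k,xs.min(),xs.max(),ys.min(),ys.max(),q.sum(),[(r,q[r].sum()) for r in range(ys.min(),ys.max()+1)])
E
```

```text
278 291 186 214 364
(array([ 544.52, -287.46,    1.73]), np.float64(67.375), np.float64(364.0))
(array([ 546.13, -288.95,    1.68]), np.float64(93.9375), np.float64(697.0))
[[286.41 137.6 ]
 [284.05 188.77]]
55 [[582.1256959230822, -143.8106394718817, 55.0], [547.7499911700377, 52.18439975036566, 55.0]] len 198.98679473020005 yaw 1.7444210466949066
61 [[581.3910549160031, -140.81509446074713, 61.0], [547.6604664253881, 51.50177763544088, 61.0]] len 195.25248242412886 yaw 1.7444210466949064
67 [[580.6564139089239, -137.81954944961254, 67.0], [547.5709416807384, 50.8191555205161, 67.0]] len 191.51817011805764 yaw 1.7444210466949062
or 276 301 167 183 370 [(167, np.int64(5)), (168, np.int64(5)), (169, np.int64(8)), (170, np.int64(25)), (171, np.int64(26)), (172, np.int64(26)), (173, np.int64(25)), (174, np.int64(25)), (175, np.int64(25)), (176, np.int64(25)), (177, np.int64(25)), (178, np.int64(25)), (179, np.int64(25)), (180, np.int64(25)), (181, np.int64(25)), (182, np.int64(25)), (183, np.int64(25))]
ye 273 305 133 144 188 [(133, np.int64(9)), (134, np.int64(16)), (135, np.int64(17)), (136, np.int64(17)), (137, np.int64(17)), (138, np.int64(17)), (139, np.int64(16)), (140, np.int64(16)), (141, np.int64(16)), (142, np.int64(16)), (143, np.int64(16)), (144, np.int64(15))]
```

```bash
python3 -m creep '[[[0.5,-2.2,0.8,0,2],[0.5,0,0,4,0],[0.5,0,0,4,0],[0.5,0,0,4,0],[0.5,0,0,0,0]]]'; python3 look.py w_w2 wedge; python3 - <<'E'
from f2 import *
im=cv2.imread("pics/w_w2.png"); c=pickle.load(open("w_w2.pkl","rb"))
i=colmask(im,"red",(200,100,360,400)); ys,xs=np.nonzero(i); print(xs.min(),xs.max(),ys.min(),ys.max(),i.sum())
print(fit(c,[handle],i.astype(float),[546,-289,1.69],(3,3,.05)))
E
```

```text
clock: 5.1
tcp_pos: [549.3, -314.6, 75.3]
tcp_rot: [[-0.128, 0.992, -0.006], [0.992, 0.128, 0.005], [0.005, -0.005, -1.0]]
wrist_force: [0.3, 0.2, 0.4]
width: 0.5
grasp_force: 0.0
wedge 0.82 [277. 189.  19. 122.] [[266.0, 129.0], [287.0, 129.0], [287.0, 249.0], [266.0, 249.0]]
wedge 0.72 [137. 238. 123.  30.] [[72.95852661132812, 229.3444366455078], [192.14939880371094, 197.56019592285156], [200.97927856445312, 230.67222595214844], [81.78840637207031, 262.45648193359375]]
wedge 0.61 [173.  87.  39. 130.] [[149.0827178955078, 21.150665283203125], [191.1359100341797, 19.533233642578125], [196.2260284423828, 151.87591552734375], [154.17283630371094, 153.49334716796875]]
266 287 203 250 914
(array([ 545.95, -289.56,    1.7 ]), np.float64(153.0), np.float64(914.0))
```

View pics/w_w2.png

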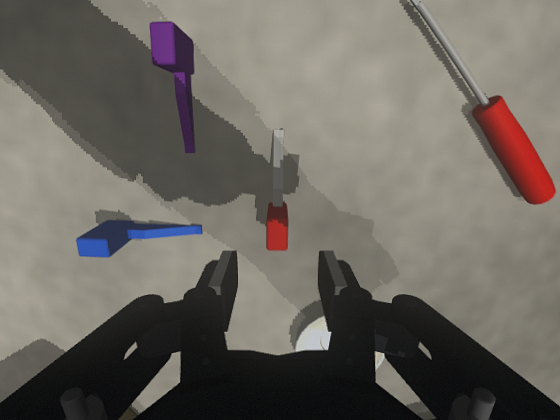

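The handle at (277,226) lies centred between the fingers (232 and 327), with the tip ahead at (278,130). It needs about 1 cm back and 5.3 cm down.

```bash
python3 -m creep '[[[0.5,-1,0,0,0],[0.5,0,0,2,0],[0.5,0,0,2,0],[0.5,0,0,1.3,0],[0.5,0,0,0,0]]]'; python3 -m creep '[[[0,0,0,0,0],[0,0,0,0,0],[0,0,0,0,0],[0,0,0,0,0],[0,0,0,0,0]]]'
```

```text
clock: 5.82
tcp_pos: [552.5, -328.3, 25.3]
tcp_rot: [[-0.126, 0.992, -0.0], [0.992, 0.126, 0.0], [0.0, -0.0, -1.0]]
wrist_force: [0.1, -0.2, -0.4]
width: 0.503
grasp_force: 0.0
clock: 6.45
tcp_pos: [552.7, -328.1, 25.5]
tcp_rot: [[-0.126, 0.992, 0.0], [0.992, 0.126, -0.0], [-0.0, 0.0, -1.0]]
wrist_force: [0.3, 1.0, -0.6]
width: -0.004
grasp_force: 0.0
```

```bash
python3 look.py w_w3 wedge
```

```text
wedge 0.93 [ 99. 249. 164.  44.] [[12.321840286254883, 238.16554260253906], [172.10394287109375, 195.1989288330078], [183.871337890625, 238.95896911621094], [24.0892333984375, 281.92559814453125]]
wedge 0.57 [274. 182.  30. 150.] [[258.0, 108.0], [287.0, 108.0], [287.0, 257.0], [258.0, 257.0]]
wedge 0.56 [137.  71.  63. 139.] [[101.75780487060547, 0.00734710693359375], [165.0027618408203, -1.9091720581054688], [169.2706298828125, 138.93121337890625], [106.02568054199219, 140.84771728515625]]
```

View pics/w_w3.png

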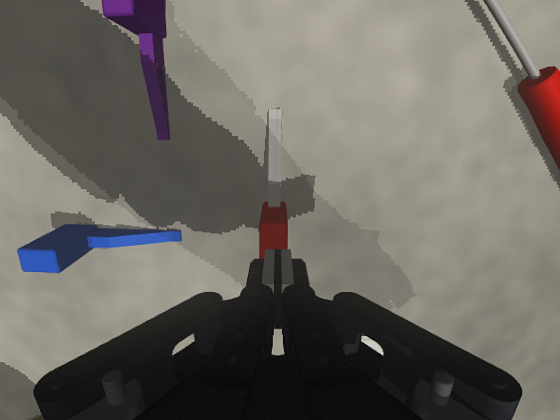

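```bash
python3 - <<'E'
from f2 import *
s=bot.observe(); c=pickle.load(open("w_w3.pkl","rb")); R=s["tcp_rot"]
T=s["tcp_pos"]; print(T, proj(c,[T, T-19*R[:,2], T+11*R[:,0],T-11*R[:,0]]))
print(c["position"], bot.calibration("wrist")["position"])
for cam in("w_w2","w_w3"):
    c=pickle.load(open(cam+".pkl","rb")); m=cv2.imread(f"pics/{cam}.png"); i=colmask(m,"red",(200,100,360,400)); ys,xs=np.nonzero(i)
    print([(r,np.nonzero(i[r])[0][[0,-1]].tolist()) for r in range(ys.min(),ys.max(),4)])
    a=1.70;Rz=np.array([[np.cos(a),-np.sin(a),0],[np.sin(a),np.cos(a),0],[0,0,1]])
    print(proj(c,np.array([[40,0,0],[-21,0,16.5],[-21,8,48],[-47,8,48],[-47,8,0]])@Rz.T+[546,-289,0]))
E
```

```text
[ 552.63 -328.05   25.35] [[276.79 239.86]
 [276.73 252.62]
 [276.77 223.78]
 [276.81 255.37]]
[ 543.62 -253.86  201.78] [ 543.6  -253.86  201.7 ]
[(203, [270, 284]), (207, [268, 286]), (211, [268, 286]), (215, [267, 286]), (219, [267, 287]), (223, [267, 287]), (227, [267, 287]), (231, [267, 287]), (235, [267, 287]), (239, [267, 287]), (243, [267, 287]), (247, [267, 286])]
[[277.37 130.57]
 [277.34 207.  ]
 [266.1  219.16]
 [266.53 251.87]
 [268.65 229.38]]
[(202, [264, 283]), (206, [263, 285]), (210, [262, 285]), (214, [261, 286]), (218, [261, 286]), (222, [260, 286]), (226, [259, 286]), (230, [260, 286]), (234, [260, 286]), (238, [260, 286]), (242, [260, 286]), (246, [260, 286]), (250, [260, 264]), (254, [260, 264])]
[[274.04 111.29]
 [274.35 208.27]
 [259.3  224.86]
 [260.29 267.04]
 [263.88 235.71]]
```

The fingers shut on nothing, though in xy they look right over the handle at (274,240). I'll check the fingertip height from the fixed cameras.

```bash
python3 - <<'E'
from f2 import *
s=bot.observe(); T=s["tcp_pos"]; out=[]
for cam in("scene","top"):
    im=bot.grab_frame(cam)[...,::-1]; cv2.imwrite(f"pics/{cam}1.png",im); c=bot.calibration(cam)
    P=proj(c,[T,T+[0,0,25],T+[0,0,50],[550.5,-323,48],[550.5,-323,0]]); print(cam,P)
    x,y=P[1].astype(int); x0=max(x-30,0);y0=max(y-45,0); k=cv2.resize(np.ascontiguousarray(im[y0:y0+66,x0:x0+66]),(396,396),interpolation=cv2.INTER_CUBIC)
    k2=k.copy()
    for q,col in zip(P,[(0,255,0),(255,255,0),(255,0,255),(255,255,255),(255,255,255)]): cv2.drawMarker(k2,tuple(np.round((q-[x0,y0]+.5)*6).astype(int)),col,0,12,1)
    out.append(k2)
cv2.imwrite("pics/chk.png",np.hstack(out))
E
```

```text
scene [[166.31 238.62]
 [164.44 231.56]
 [162.51 224.27]
 [166.66 231.2 ]
 [170.12 244.53]]
top [[388.46 224.27]
 [391.31 222.48]
 [394.3  220.6 ]
 [389.01 223.19]
 [383.77 226.51]]
```

View pics/chk.png

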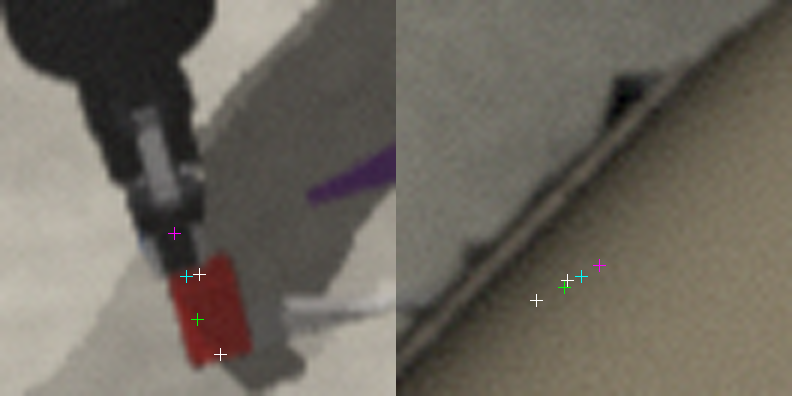

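The scene picture shows the closed fingertips at (180,272) in the crop. That is level with the handle's top, about 25 mm above the nominal TCP, so they closed above the handle. I'll open, go lower while watching the force, and close again.

```bash
python3 -m creep '[[[0.5,0,0,-0.5,0],[0.5,0,0,0,0],[0.5,0.3,0,0,0],[0.5,0,0,1,0],[0.5,0,0,0,0]]]';python3 -m creep '[[[0.5,0,0,0.5,0],[0.5,0,0,0.5,0],[0.5,0,0,0.3,0],[0.5,0,0,0,0]]]';python3 -m creep '[[[0,0,0,0,0],[0,0,0,0,0],[0,0,0,0,0],[0,0,0,0,0],[0,0,0,0,0]]]'
```

```text
clock: 7.28
tcp_pos: [551.4, -324.3, 18.9]
tcp_rot: [[-0.126, 0.992, -0.002], [0.992, 0.126, 0.002], [0.002, -0.002, -1.0]]
wrist_force: [-0.8, -1.0, -1.1]
width: 0.5
grasp_force: 0.0
clock: 7.78
tcp_pos: [552.0, -324.9, 7.0]
tcp_rot: [[-0.126, 0.992, -0.0], [0.992, 0.126, 0.001], [0.001, -0.0, -1.0]]
wrist_force: [0.3, -0.0, 0.2]
width: 0.5
grasp_force: 0.0
clock: 8.4
tcp_pos: [552.6, -325.4, 7.8]
tcp_rot: [[-0.126, 0.992, 0.001], [0.992, 0.126, -0.001], [-0.001, 0.001, -1.0]]
wrist_force: [0.3, -0.4, 3.9]
width: 0.164
grasp_force: 59.0
```

```bash
python3 -m creep '[[[0.4,0,0,0,0],[0.4,0,0,0,0],[0.4,0,0,0.4,0],[0.4,0,0,0.4,0],[0.4,0,0,0,0]]]';python3 -m creep '[[[0,0,0,0,0],[0,0,0,0,0],[0,0,0,0,0],[0,0,0,0,0],[0,0,0,0,0]]]'
```

```text
clock: 9.02
tcp_pos: [551.8, -324.7, -1.4]
tcp_rot: [[-0.126, 0.992, -0.001], [0.992, 0.126, 0.001], [0.001, -0.001, -1.0]]
wrist_force: [-0.6, -0.4, 0.1]
width: 0.403
grasp_force: 0.0
clock: 9.65
tcp_pos: [552.4, -325.1, -0.6]
tcp_rot: [[-0.126, 0.992, 0.0], [0.992, 0.126, -0.0], [-0.0, 0.0, -1.0]]
wrist_force: [-0.6, -0.2, 0.0]
width: 0.172
grasp_force: 60.5
```

Gripped. I'll lift, back away to the shaft's free end, and re-measure.

```bash
python3 -m creep '[[[0,0,0,-0.5,0],[0,0,0,-1.5,0],[0,0,0,-4,0],[0,0,0,-4,0],[0,0,0,-2,0]]]';python3 -m creep '[[[0,4,0,0,0],[0,2,0,0,0],[0,0,0,0,0],[0,0,0,0,0]]]'; python3 look.py w_w4 wedge stand clip; python3 - <<'E'
from f2 import *
from scipy.spatial.transform import Rotation as Ro
s=bot.observe();T=s["tcp_pos"];R=s["tcp_rot"]; c=pickle.load(open("w_w4.pkl","rb")); print(T,s["width"])
# predicted wedge from grasp: handle centre offset along tool x
a=np.arctan2(R[1,0],R[0,0])
Rz=np.array([[np.cos(a),-np.sin(a),0],[np.sin(a),np.cos(a),0],[0,0,1]])
for o in (34,37): print(proj(c,np.array([[40,0,0],[40,0,2],[34,0,2],[-6,0,16.5],[-21,0,16.5]])@Rz.T+T+R[:,0]*o+[0,0,.6]))
im=cv2.imread("pics/w_w4.png"); g=cv2.cvtColor(im,cv2.COLOR_BGR2GRAY)
E
```

```text
clock: 10.28
tcp_pos: [553.6, -326.0, 123.6]
tcp_rot: [[-0.126, 0.992, 0.004], [0.992, 0.126, -0.003], [-0.003, 0.004, -1.0]]
wrist_force: [-0.6, -0.9, -1.3]
width: 0.17
grasp_force: 60.4
clock: 10.78
tcp_pos: [545.0, -266.1, 119.5]
tcp_rot: [[-0.126, 0.992, 0.0], [0.992, 0.126, -0.001], [-0.001, 0.0, -1.0]]
wrist_force: [-0.6, 0.2, -0.0]
width: 0.169
grasp_force: 60.4
wedge 0.73 [165. 267. 102.  29.] [[114.0, 249.0], [212.0, 249.0], [212.0, 282.0], [114.0, 282.0]]
wedge 0.65 [191. 148.  33.  95.] [[172.9052276611328, 104.03688049316406], [205.9243621826172, 103.64378356933594], [207.0117950439453, 194.9879608154297], [173.99266052246094, 195.3810577392578]]
stand 0.69 [278. 204.  33. 180.] [[261.0, 114.0], [294.0, 114.0], [294.0, 294.0], [261.0, 294.0]]
stand 0.63 [337.  36.  79.  68.] [[297.0, 0.0], [375.0, 0.0], [375.0, 70.0], [297.0, 70.0]]
[ 544.71 -266.33  119.07] 0.1692055703738476
[[276.37 120.7 ]
 [276.36 120.72]
 [276.37 131.57]
 [276.32 205.87]
 [276.34 230.82]]
[[276.37 115.27]
 [276.36 115.23]
 [276.36 126.17]
 [276.32 200.73]
 [276.33 225.94]]
```

View pics/w_w4.png

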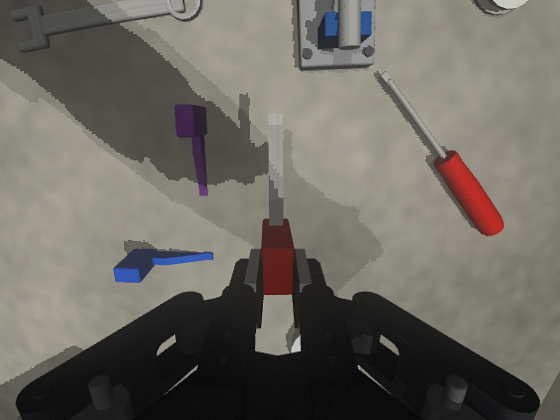

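The wedge is held level with its tip at (276,114), so its origin is about 37.5 mm ahead of the TCP; the shaft's free end shows at (349,45). I'll line up behind the shaft.

```bash
python3 -m creep '[[[0,0,0,0,-2.7],[0,0.8,2.9,0,0],[0,0.8,2.9,0,0],[0,0,0,2,0],[0,0,0,1.7,0]]]'>/dev/null;python3 -m creep '[[[0,0,0,0,0],[0,0,0,0,0],[0,0,0,0,0]]]'; python3 look.py w_s2 clip; python3 - <<'E'
from f2 import *
c=pickle.load(open("w_s2.pkl","rb"));s=bot.observe();T=s["tcp_pos"];R=s["tcp_rot"];print(T)
im=cv2.imread("pics/w_s2.png"); g=cv2.cvtColor(im,cv2.COLOR_BGR2GRAY)
tip=T+R[:,0]*77.5; tip[2]+=.6; print("tip px",proj(c,[tip]))
for r in (20,35,50,62,75,85,95,105,115,125,140,160,180,200): print(r,g[r,258:298].tolist())
print("col276",g[0:150:2,276].tolist(), g[0:110:2,282].tolist())
E
```

```text
clock: 11.98
tcp_pos: [599.4, -240.3, 83.3]
tcp_rot: [[-0.172, 0.985, 0.001], [0.985, 0.172, -0.001], [-0.001, 0.001, -1.0]]
wrist_force: [0.2, 0.2, -0.9]
width: 0.165
grasp_force: 60.5
[ 599.44 -240.16   83.27]
tip px [[276.75 113.58]]
20 [97, 98, 98, 99, 74, 88, 106, 116, 124, 135, 142, 144, 148, 153, 162, 169, 172, 172, 174, 171, 172, 169, 165, 161, 155, 147, 138, 129, 120, 112, 89, 105, 136, 132, 130, 143, 151, 150, 150, 149]
35 [85, 84, 85, 84, 75, 86, 104, 115, 124, 134, 142, 144, 148, 152, 160, 168, 173, 171, 173, 171, 170, 168, 164, 160, 154, 146, 136, 127, 120, 110, 92, 79, 84, 84, 83, 85, 85, 84, 85, 84]
50 [80, 80, 80, 62, 55, 80, 104, 114, 123, 132, 141, 144, 148, 153, 161, 167, 171, 173, 174, 170, 168, 168, 165, 159, 153, 145, 135, 126, 119, 110, 90, 73, 78, 77, 76, 78, 77, 78, 77, 79]
62 [44, 45, 45, 44, 43, 75, 103, 113, 123, 131, 141, 146, 149, 153, 162, 170, 173, 175, 176, 173, 171, 170, 165, 161, 155, 146, 135, 128, 120, 109, 88, 55, 44, 45, 44, 45, 45, 45, 44, 42]
75 [150, 150, 151, 151, 151, 151, 152, 152, 151, 151, 151, 150, 152, 130, 131, 131, 131, 131, 134, 132
[... 1811 characters left out ...]
37, 137, 138, 137, 138, 139, 139, 140, 139, 140]
col276 [172, 173, 173, 173, 172, 172, 173, 173, 173, 173, 174, 173, 174, 173, 174, 174, 174, 174, 174, 173, 173, 174, 175, 174, 174, 174, 175, 174, 174, 175, 173, 176, 62, 65, 111, 132, 132, 132, 132, 134, 132, 102, 63, 143, 137, 155, 156, 156, 158, 158, 160, 159, 160, 162, 161, 160, 159, 170, 170, 170, 172, 171, 169, 154, 155, 154, 155, 154, 154, 154, 155, 154, 155, 155, 155] [154, 155, 154, 155, 155, 155, 155, 156, 154, 155, 155, 155, 155, 155, 155, 155, 154, 154, 154, 154, 154, 154, 154, 154, 155, 153, 154, 153, 154, 152, 153, 155, 60, 65, 135, 131, 131, 132, 133, 135, 131, 99, 64, 143, 136, 153, 153, 155, 156, 157, 159, 159, 160, 160, 161]
```

View pics/w_s2.png

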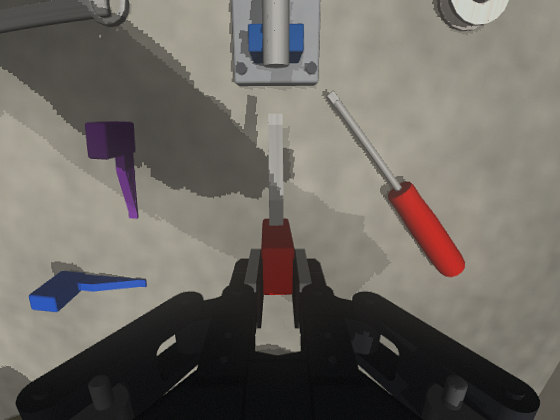

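The shaft at cols 263–288 (row 62, centre 275.7) lines up with the blade tip (cols 268–282, row 115). Laterally they agree within about 0.3 mm. Next I'll compute the stand positions of the end, clip and stop.

```bash
python3 - <<'E'
from f2 import *
c1=pickle.load(open("w_stand.pkl","rb"));c2=pickle.load(open("w_s2.pkl","rb"))
s=bot.observe();T=s["tcp_pos"];R=s["tcp_rot"];u=R[:,0];tip=T+77.5*u
for zt in(67,69,71):
    e2=onz(c2,[[275.7,63.5]],zt)[0]; e1,f1=onz(c1,[[288.5,261.7],[288,82.5]],zt)
    a=onz(c1,[[288.3,183.6],[288.3,169.7]],zt+6); y=onz(c1,[[288,144.6]],zt+24)[0]
    S=lambda p:np.dot(p-tip,u)
    print(zt,"end2",S(e2),"end1",S(e1),"far",S(f1),"len",S(f1)-S(e1),"clip edges",S(a[0]),S(a[1]),"stop near",S(y), "lat",np.dot(e2-tip,R[:,1]),np.dot(e1-tip,R[:,1]),np.dot(f1-tip,R[:,1]))
E
```

```text
67 end2 29.34457061088468 end1 26.55993911768631 far 218.5411348989397 len 191.9811957812534 clip edges 119.47326502649906 134.0095976951039 stop near 160.83622766505158 lat -0.6279493251238941 -0.5178154920021631 -0.7987532979799923
69 end2 29.00917418029679 end1 27.58405214470324 far 218.3174677257834 len 190.73341558108015 clip edges 119.90184531957108 134.34182038747122 stop near 161.00041898237853 lat -0.6176200020935694 -0.5865453187232648 -0.8656571717458856
71 end2 28.673777749708947 end1 28.608165171720195 far 218.09380055262707 len 189.48563538090687 clip edges 120.33042561264311 134.67404307983855 stop near 161.16461029970552 lat -0.6072906790633513 -0.655275145444362 -0.9325610455118928
```

```bash
python3 -m creep '[[[0,3.5,0,0,0],[0,3.5,0,0,0],[0,0,0,0.5,0],[0,0,0,0.3,0],[0,0,0,0,0]]]';for i in 1; do python3 -m creep '[[[0,0,0,0,0],[0,0,0,0,0]]]'; done
```

```text
clock: 12.7
tcp_pos: [587.1, -171.7, 74.1]
tcp_rot: [[-0.172, 0.985, 0.0], [0.985, 0.172, -0.0], [-0.0, -0.0, -1.0]]
wrist_force: [-1.3, 0.1, -0.9]
width: 0.169
grasp_force: 60.5
clock: 12.95
tcp_pos: [587.1, -171.4, 74.4]
tcp_rot: [[-0.172, 0.985, 0.0], [0.985, 0.172, 0.0], [-0.0, 0.0, -1.0]]
wrist_force: [-0.3, 0.8, -0.7]
width: 0.164
grasp_force: 60.5
```

```bash
f='pos|force: \['; python3 -m creep '[[[0,0,0,0.1,0],[0,0,0,0.1,0],[0,0,0,0,0]]]'|grep -E "$f"; python3 -m creep '[[[0,0,0,0.05,0],[0,0,0,0,0]]]'|grep -E "$f"; python3 -m creep '[[[0,0,0,0.05,0],[0,0,0,0,0]]]'|grep -E "$f"
```

```text
tcp_pos: [586.9, -170.8, 72.2]
wrist_force: [0.5, -0.2, -1.3]
tcp_pos: [586.9, -170.8, 71.8]
wrist_force: [0.5, 1.1, -0.9]
tcp_pos: [586.9, -170.8, 71.3]
wrist_force: [0.9, 0.6, -0.7]
```

```bash
f='pos|force: \['; python3 -m creep '[[[0,0,0,0.04,0],[0,0,0,0,0]]]'|grep -E "$f"; python3 -m creep '[[[0,0,0,0.04,0],[0,0,0,0,0]]]'|grep -E "$f"; python3 -m creep '[[[0,0,0,0.04,0],[0,0,0,0,0]]]'|grep -E "$f"
```

```text
tcp_pos: [587.0, -170.8, 71.0]
wrist_force: [-0.0, -0.2, -0.7]
tcp_pos: [586.9, -170.8, 70.5]
wrist_force: [-1.1, -0.0, -0.5]
tcp_pos: [587.0, -170.9, 70.3]
wrist_force: [0.6, -0.6, -0.9]
```

```bash
f='pos|force: \['; python3 -m creep '[[[0,0,0,0.04,0],[0,0,0,0,0]]]'|grep -E "$f"; python3 -m creep '[[[0,0,0,0.04,0],[0,0,0,0,0]]]'|grep -E "$f"; python3 -m creep '[[[0,0,0,0.03,0],[0,0,0,0,0]]]'|grep -E "$f"
```

```text
tcp_pos: [587.1, -170.9, 70.0]
wrist_force: [-0.3, 0.3, 1.8]
tcp_pos: [587.2, -171.1, 69.8]
wrist_force: [-0.2, -0.1, 4.2]
tcp_pos: [587.4, -171.1, 69.7]
wrist_force: [-1.1, -0.7, 5.2]
```

Contact is at about 70.0. I'll relieve the force and slide forward.

```bash
f='pos|force: \['; python3 -m creep '[[[0,0,0,-0.05,0],[0,0.4,0,0,0],[0,0.8,0,0,0],[0,0.8,0,0,0],[0,0,0,0,0]]]'|grep -E "$f"; python3 -m creep '[[[0,0.6,0,0,0],[0,0.6,0,0,0],[0,0.6,0,0,0],[0,0,0,0,0]]]'|grep -E "$f"
```

```text
tcp_pos: [583.7, -149.9, 70.0]
wrist_force: [0.3, 0.1, 6.1]
tcp_pos: [580.8, -132.4, 70.1]
wrist_force: [0.5, -0.2, 6.7]
```

```bash
f='pos|force: \['; python3 -m creep '[[[0,0,0,-0.04,0],[0,0,0,0,0]]]'|grep -E "$f"; python3 -m creep '[[[0,0.4,0,0,0],[0,0.4,0,0,0],[0,0,0,0,0]]]'|grep -E "$f";python3 -m creep '[[[0,0.3,0,0,0],[0,0.3,0,0,0],[0,0,0,0,0]]]'|grep -E "$f"
```

```text
tcp_pos: [580.6, -132.6, 70.2]
wrist_force: [0.6, 1.8, 5.4]
tcp_pos: [579.2, -125.4, 70.2]
wrist_force: [0.9, 0.1, 5.9]
tcp_pos: [578.2, -119.6, 70.2]
wrist_force: [0.4, -0.4, 5.9]
```

```bash
f='pos|force: \['; python3 -m creep '[[[0,0,0,-0.05,0],[0,0,0,0,0]]]'|grep -E "$f"; python3 -m creep '[[[0,0,0,-0.03,0],[0,0,0,0,0]]]'|grep -E "$f"; python3 -m creep '[[[0,0.3,0,0,0],[0,0.3,0,0,0],[0,0,0,0,0]]]'|grep -E "$f"
```

```text
tcp_pos: [577.8, -119.5, 70.3]
wrist_force: [0.2, 0.1, 2.9]
tcp_pos: [577.5, -119.4, 70.3]
wrist_force: [1.5, 0.6, 1.2]
tcp_pos: [576.5, -113.2, 70.4]
wrist_force: [0.5, 0.1, -2.1]
```

```bash
f='pos|force: \['; python3 -m creep '[[[0,0.3,0,0,0],[0,0.3,0,0,0],[0,0,0,0,0]]]'|grep -E "$f";  python3 -m creep '[[[0,0.3,0,0,0],[0,0.3,0,0,0],[0,0,0,0,0]]]'|grep -E "$f"
```

```text
tcp_pos: [575.9, -107.6, 70.7]
wrist_force: [1.0, -1.5, -1.9]
tcp_pos: [574.8, -101.4, 70.7]
wrist_force: [0.3, -1.2, -2.1]
```

```bash
f='pos|force: \['; for k in 1; do python3 -m creep '[[[0,0.3,0,0,0],[0,0.3,0,0,0],[0,0,0,0,0]]]'|grep -E "$f"; done;  python3 -m creep '[[[0,0.3,0,0,0],[0,0.3,0,0,0],[0,0,0,0,0]]]'|grep -E "$f"; python3 -m creep '[[[0,0.3,0,0,0],[0,0.3,0,0,0],[0,0,0,0,0]]]'|grep -E "$f"; python3 look.py w_s3 clip; python3 - <<'E'
from f2 import *
im=cv2.imread("pics/w_s3.png"); o=colmask(im,"or",(230,0,320,330)); y=colmask(im,"ye",(230,0,320,330)); c=pickle.load(open("w_s3.pkl","rb"))
for m in(o,y):
    ys,xs=np.nonzero(m); print(m.sum(), (xs.min(),xs.max(),ys.min(),ys.max()) if len(xs) else 0, [(r,int(m[r].sum()),np.nonzero(m[r])[0][[0,-1]].tolist()) for r in range(ys.min(),ys.max()+1,3) if m[r].any()])
s=bot.observe();T=s["tcp_pos"];u=s["tcp_rot"][:,0]
print(proj(c,[T+77.5*u]), [ (r,round(float(np.dot(onz(c,[[276,r]],76)[0]-T-77.5*u,u)),1)) for r in (40,60,80,100,120,140,160)])
E
```

```text
tcp_pos: [573.7, -95.4, 70.7]
wrist_force: [0.8, -0.1, -1.9]
tcp_pos: [572.6, -89.5, 70.7]
wrist_force: [0.5, -0.6, -1.9]
tcp_pos: [571.7, -83.8, 70.8]
wrist_force: [0.0, -1.5, -3.7]
clip 0.95 [275. 122.  45.  30.] [[252.0, 108.0], [299.0, 108.0], [299.0, 135.0], [252.0, 135.0]]
1343 (np.int64(249), np.int64(300), np.int64(88), np.int64(134)) [(88, 1, [259, 259]), (91, 2, [259, 260]), (94, 4, [259, 290]), (97, 4, [259, 290]), (100, 3, [259, 261]), (103, 3, [259, 261]), (106, 4, [259, 290]), (109, 48, [252, 299]), (112, 48, [252, 299]), (115, 48, [252, 299]), (118, 48, [252, 299]), (121, 48, [252, 299]), (124, 46, [253, 298]), (127, 48, [252, 299]), (130, 47, [253, 299]), (133, 47, [253, 299])]
1752 (np.int64(244), np.int64(306), np.int64(86), np.int64(134)) [(86, 29, [244, 305]), (89, 32, [244, 306]), (92, 34, [244, 306]), (95, 34, [244, 306]), (98, 34, [244, 306]), (101, 34, [244, 306]), (104, 33, [244, 305]), (107, 32, [244, 305]), (110, 25, [262, 290]), (113, 43, [255, 299]), (116, 40, [252, 297]), (119, 39, [260, 298]), (122, 37, [257, 298]), (125, 41, [255, 298]), (128, 42, [255, 298]), (131, 41, [255, 298]), (134, 29, [255, 297])]
[[276.7  113.98]] [(40, 37.5), (60, 27.7), (80, 17.6), (100, 7.3), (120, -3.3), (140, -14.3), (160, -25.6)]
```

The clip is now at the stop (clip rows 109–134, ears at rows 86–108 right behind it), centred on the blade. I'll push on and watch the force.

```bash
f='pos|force: \['; for k in 1; do python3 -m creep '[[[0,0.2,0,0,0],[0,0.2,0,0,0],[0,0,0,0,0]]]'|grep -E "$f"; done;  python3 -m creep '[[[0,0.2,0,0,0],[0,0.2,0,0,0],[0,0,0,0,0]]]'|grep -E "$f"; python3 -m creep '[[[0,0.2,0,0,0],[0,0.2,0,0,0],[0,0,0,0,0]]]'|grep -E "$f"
```

```text
tcp_pos: [571.7, -81.1, 71.1]
wrist_force: [1.0, -4.8, -1.9]
tcp_pos: [571.3, -78.0, 71.3]
wrist_force: [1.6, -7.1, -3.2]
tcp_pos: [570.1, -73.1, 71.0]
wrist_force: [1.5, -5.3, -2.9]
```

```bash
f='pos|force: \['; python3 -m creep '[[[0,0.2,0,0,0],[0,0.2,0,0,0],[0,0,0,0,0]]]'|grep -E "$f";  python3 -m creep '[[[0,0.2,0,0,0],[0,0.2,0,0,0],[0,0,0,0,0]]]'|grep -E "$f"; python3 -m creep '[[[0,0.2,0,0,0],[0,0.2,0,0,0],[0,0,0,0,0]]]'|grep -E "$f"
```

```text
tcp_pos: [568.7, -68.0, 70.7]
wrist_force: [0.5, -1.6, -1.7]
tcp_pos: [568.0, -63.8, 70.7]
wrist_force: [0.6, -0.8, -2.7]
tcp_pos: [567.4, -59.9, 70.7]
wrist_force: [0.2, -0.4, -1.6]
```

```bash
cat > st.py <<'E'
from f2 import *
import sys,os
n=sys.argv[1]; os.system(f"python3 look.py {n} clip")
im=cv2.imread(f"pics/{n}.png"); c=pickle.load(open(n+".pkl","rb"))
o=colmask(im,"or",(230,0,320,330)); i=im.astype(int); 
ye=(i[...,1]>.72*i[...,2])&(i[...,2]>1.8*i[...,0])&(i[...,2]>60); ye[:,:230]=0; ye[:,320:]=0
for nm,m in(("or",o),("ye",ye)):
    print(nm,[(r,int(m[r].sum()),np.nonzero(m[r])[0][[0,-1]].tolist()) for r in range(0,260,4) if m[r].sum()>3])
s=bot.observe();T=s["tcp_pos"];u=s["tcp_rot"][:,0]; R=s["tcp_rot"]
X=lambda x,z:T+u*(37.5+x)+[0,0,z+.6]
for z in(6,19.5): print("z",z,[(x,round(float(proj(c,[X(x,z)])[0,1]))) for x in(40,34,20,10,0,-7,-14,-21)])
print("handle front row",[int(k) for k in (proj(c,[X(-21,16)])[0,1],proj(c,[X(-21,48)])[0,1])])
E
python3 st.py w_s4
```

```text
clip 0.58 [277. 170.  48.  29.] [[253.0, 155.0], [300.0, 155.0], [300.0, 183.0], [253.0, 183.0]]
or [(136, 14, [248, 261]), (140, 5, [246, 261]), (144, 5, [246, 262]), (148, 5, [246, 262]), (156, 32, [246, 290]), (160, 48, [253, 300]), (164, 48, [253, 300]), (168, 48, [253, 300]), (172, 48, [253, 300]), (176, 47, [254, 300]), (180, 22, [255, 297])]
ye [(132, 14, [255, 296]), (136, 29, [248, 302]), (140, 34, [245, 305]), (144, 34, [246, 305]), (148, 33, [246, 304]), (152, 31, [246, 304]), (156, 28, [246, 304])]
this script no longer has the robotException ignored in: <_io.TextIOWrapper mode='rw' encoding='UTF-8'>
Traceback (most recent call last):
BrokenPipeError: [Errno 32] Broken pipe
```

```bash
sed -i 's/^from f2 import \*//; s/^import sys,os/import sys,os/; s/^im=cv2/from f2 import *\nim=cv2/' st.py; sed -i 's/; os.system/; os.system/' st.py; python3 - <<'E'
from f2 import *
c=pickle.load(open("w_s4.pkl","rb"));s=bot.observe();T=s["tcp_pos"];u=s["tcp_rot"][:,0]
X=lambda x,z,y=0:T+u*(37.5+x)+s["tcp_rot"][:,1]*y+[0,0,z+.6]
for z in(6,12,16,19.5): print("z",z,[(x,np.round(proj(c,[X(x,z)])[0,1]),np.round(np.diff(proj(c,[X(x,z,-13),X(x,z,13)])[:,0]),1)) for x in(20,10,5,0,-7,-14,-21)])
c3=pickle.load(open("w_s3.pkl","rb"));print(c3["position"]-c["position"])
E
```

```text
z 6 [(20, np.float64(151.0), array([45.9])), (10, np.float64(168.0), array([45.2])), (5, np.float64(177.0), array([44.8])), (0, np.float64(185.0), array([44.4])), (-7, np.float64(197.0), array([43.9])), (-14, np.float64(208.0), array([43.4])), (-21, np.float64(219.0), array([42.9]))]
z 12 [(20, np.float64(152.0), array([47.5])), (10, np.float64(170.0), array([46.7])), (5, np.float64(179.0), array([46.4])), (0, np.float64(188.0), array([46.])), (-7, np.float64(199.0), array([45.4])), (-14, np.float64(211.0), array([44.9])), (-21, np.float64(223.0), array([44.3]))]
z 16 [(20, np.float64(153.0), array([48.7])), (10, np.float64(171.0), array([47.9])), (5, np.float64(180.0), array([47.4])), (0, np.float64(189.0), array([47.])), (-7, np.float64(201.0), array([46.5])), (-14, np.float64(213.0), array([45.9])), (-21, np.float64(225.0), array([45.3]))]
z 19.5 [(20, np.float64(153.0), array([49.7])), (10, np.float64(172.0), array([48.9])), (5, np.float64(182.0), array([48.4])), (0, np.float64(191.0), array([48.])), (-7, np.float64(203.0), array([47.4])), (-14, np.float64(215.0), array([46.8])), (-21, np.float64(227.0), array([46.3]))]
[  4.24 -23.76  -0.04]
```

The clip, at rows 157–182, has its near edge at wedge x ≈ +5 and has risen about 10 mm, so it has likely sprung. I'll push on to seat it on the level part, well short of the handle.

```bash
f='pos|force: \['; for k in 1; do python3 -m creep '[[[0,0.2,0,0,0],[0,0.2,0,0,0],[0,0,0,0,0]]]'|grep -E "$f"; done;  python3 -m creep '[[[0,0.2,0,0,0],[0,0.2,0,0,0],[0,0,0,0,0]]]'|grep -E "$f"; python3 -m creep '[[[0,0.2,0,0,0],[0,0.2,0,0,0],[0,0,0,0,0]]]'|grep -E "$f"; python3 st.py w_s5
```

```text
tcp_pos: [567.0, -56.1, 71.0]
wrist_force: [-0.2, -0.1, -0.2]
tcp_pos: [566.3, -52.4, 70.9]
wrist_force: [0.1, 0.1, 0.5]
tcp_pos: [565.7, -49.0, 70.8]
wrist_force: [0.8, -1.9, -0.4]
clip 0.76 [274. 189.  50.  31.] [[250.50869750976562, 171.32872009277344], [298.5543518066406, 170.0643768310547], [299.3667907714844, 200.93772888183594], [251.32113647460938, 202.2020721435547]]
or [(148, 7, [255, 261]), (152, 13, [251, 296]), (156, 21, [248, 301]), (160, 14, [246, 289]), (164, 17, [246, 289]), (168, 16, [246, 289]), (172, 29, [246, 289]), (176, 45, [246, 290]), (180, 49, [251, 299]), (184, 49, [251, 299]), (188, 49, [251, 299]), (192, 49, [251, 299]), (196, 48, [251, 298]), (200, 47, [252, 298])]
ye [(148, 16, [254, 296]), (152, 22, [251, 299]), (156, 29, [248, 302]), (160, 33, [246, 304]), (164, 33, [246, 304]), (168, 33, [246, 304]), (172, 31, [246, 304]), (176, 28, [246, 303])]
z 6 [(40, 114), (34, 125), (20, 150), (10, 168), (0, 185), (-7, 197), (-14, 208), (-21, 219)]
z 19.5 [(40, 113), (34, 125), (20, 153), (10, 172), (0, 190), (-7, 203), (-14, 215), (-21, 227)]
handle front row [224, 247]
```

```bash
f='pos|force: \['; python3 -m creep '[[[0,0.2,0,0,0],[0,0.2,0,0,0],[0,0,0,0,0]]]'|grep -E "$f"; python3 -m creep '[[[0,0.2,0,0,0],[0,0,0,0,0]]]'|grep -E "$f"; python3 st.py w_s6
```

```text
tcp_pos: [564.6, -44.3, 70.6]
wrist_force: [0.2, -1.1, -0.4]
tcp_pos: [564.3, -42.5, 70.7]
wrist_force: [0.1, -0.4, -2.9]
clip 0.85 [276. 200.  50.  33.] [[251.0, 182.0], [300.0, 182.0], [300.0, 214.0], [251.0, 214.0]]
or [(160, 9, [255, 296]), (164, 14, [252, 294]), (168, 16, [250, 300]), (172, 14, [247, 260]), (176, 17, [247, 289]), (180, 15, [247, 262]), (184, 29, [247, 289]), (188, 30, [247, 290]), (192, 49, [251, 299]), (196, 48, [252, 299]), (200, 48, [252, 299]), (204, 48, [252, 299]), (208, 48, [252, 299]), (212, 47, [252, 298])]
ye [(160, 18, [254, 297]), (164, 22, [252, 299]), (168, 27, [249, 301]), (172, 32, [247, 304]), (176, 32, [247, 304]), (180, 32, [247, 304]), (184, 30, [247, 304]), (188, 29, [247, 304])]
z 6 [(40, 114), (34, 125), (20, 151), (10, 168), (0, 185), (-7, 197), (-14, 208), (-21, 219)]
z 19.5 [(40, 113), (34, 126), (20, 153), (10, 172), (0, 190), (-7, 203), (-14, 215), (-21, 227)]
handle front row [224, 248]
```

The clip sits on the level part, near edge at x ≈ −12.5, about 8 mm clear of the handle. I'll lift slowly.

```bash
python3 -m creep '[[[0,-0.1,0,-0.2,0],[0,0,0,-0.3,0],[0,0,0,-0.5,0],[0,0,0,-0.8,0],[0,0,0,-0.8,0]]]'|grep -E 'pos|force'; python3 st.py w_s7
```

```text
tcp_pos: [564.9, -43.8, 97.6]
wrist_force: [-0.1, -0.2, -1.4]
grasp_force: 60.4
clip 0.92 [275. 198.  46.  32.] [[251.0, 181.0], [300.0, 181.0], [300.0, 215.0], [251.0, 215.0]]
or [(156, 7, [256, 263]), (160, 12, [253, 290]), (164, 12, [251, 262]), (168, 11, [251, 261]), (172, 12, [251, 262]), (176, 12, [251, 262]), (184, 20, [259, 292]), (188, 27, [255, 295]), (192, 48, [252, 299]), (196, 48, [252, 299]), (200, 48, [252, 299]), (204, 48, [252, 299]), (208, 48, [252, 299]), (212, 47, [252, 298])]
ye [(152, 12, [257, 293]), (156, 19, [255, 296]), (160, 22, [253, 298]), (164, 27, [250, 300]), (168, 25, [251, 299]), (172, 25, [251, 299]), (176, 24, [251, 299])]
z 6 [(40, 114), (34, 126), (20, 151), (10, 169), (0, 186), (-7, 197), (-14, 209), (-21, 220)]
z 19.5 [(40, 114), (34, 126), (20, 154), (10, 173), (0, 191), (-7, 204), (-14, 216), (-21, 228)]
handle front row [225, 249]
```

```bash
python3 -m creep '[[[0,0,0,-2,0],[0,0,0,-3,0],[0,0,0,-3,0],[0,2,0.2,0,0],[0,4,0.4,0,0]]]'|grep -E 'pos|force'; python3 -m creep '[[[0,5,0.3,0,0],[0,5,0.3,0,0],[0,5,0.3,0,0],[0,4,0.3,0,0],[0,2,0.2,0,0]]]'|grep -E 'pos|force';python3 -m creep '[[[0,0,0,0,0],[0,0,0,0,0]]]'|grep -E 'pos|force'; python3 - <<'E'
from f2 import *
for cam in("wrist","top"):
    c=bot.calibration(cam); im=bot.grab_frame(cam); cv2.imwrite(f"pics/tr_{cam}.png",im[...,::-1]); pickle.dump(c,open(f"tr_{cam}.pkl","wb"))
    for m in bot.masks_of("tray",cam)[:2]:
        q=cv2.convexHull(np.argwhere(m["region"])[:,::-1].astype(np.int32)).reshape(-1,2); 
        b=cv2.boxPoints(cv2.minAreaRect(q.astype(np.float32))); W=onz(c,q,18)[:,:2].astype(np.float32); r=cv2.minAreaRect(W)
        print(cam,round(m["score"],2),m["bbox"],m["region"].sum(),"world rect",r)
c=pickle.load(open("tr_wrist.pkl","rb"))
for m in bot.masks_of("clip","wrist")[:2]: print(m["score"],m["bbox"])
E
```

```text
tcp_pos: [560.1, 16.7, 176.1]
wrist_force: [-0.4, 0.8, -2.2]
grasp_force: 60.4
tcp_pos: [536.0, 228.2, 175.4]
wrist_force: [-0.0, -0.4, -1.4]
grasp_force: 60.4
tcp_pos: [537.5, 224.9, 176.3]
wrist_force: [-0.6, -0.0, -1.6]
grasp_force: 60.4
wrist 0.55 [284.1, 124.2, 161.5, 190.1] 16312 world rect ((530.9886474609375, 287.52252197265625), (176.4672088623047, 126.18296813964844), 80.06126403808594)
top 0.72 [155.9, 205.0, 79.9, 49.2] 2480 world rect ((529.020263671875, 284.58477783203125), (183.1708221435547, 129.05177307128906), 80.70083618164062)
0.9 [275.0, 198.8, 47.0, 32.3]
```

Both cameras agree: the tray's centre is at (531,287), it measures 176×126 and is turned 80°. I'll turn along it, centre and descend.

```bash
python3 -m creep '[[[0,0,0,0,10],[0,0,0,0,10],[0,2.5,-1.7,0,0],[0,0,0,3,0],[0,0,0,4,0]]]'|grep -E 'pos|force'; python3 -m creep '[[[0,0,0,3,0],[0,0,0,2,0],[0,0,0,1.5,0],[0,0,0,0,0],[0,0,0,0,0]]]'|grep -E 'pos|rot|force'
```

```text
tcp_pos: [526.8, 253.4, 107.5]
wrist_force: [0.2, -0.3, -1.6]
grasp_force: 60.4
tcp_pos: [526.2, 253.3, 42.7]
tcp_rot: [[0.175, 0.985, 0.001], [0.985, -0.175, 0.001], [0.001, 0.001, -1.0]]
wrist_force: [0.6, -0.4, -1.5]
grasp_force: 60.4
```

```bash
f='pos|force: \['; python3 -m creep '[[[0,0,0,1,0],[0,0,0,1,0],[0,0,0,0,0]]]'|grep -E "$f"; python3 -m creep '[[[0,0,0,0.3,0],[0,0,0,0.2,0],[0,0,0,0,0]]]'|grep -E "$f"; python3 -m creep '[[[0,0,0,0.1,0],[0,0,0,0.1,0],[0,0,0,0,0]]]'|grep -E "$f"
```

```text
tcp_pos: [524.3, 252.9, 20.6]
wrist_force: [-0.4, -0.5, -1.5]
tcp_pos: [525.3, 253.2, 16.8]
wrist_force: [0.4, 0.4, -0.9]
tcp_pos: [525.3, 253.2, 14.7]
wrist_force: [-0.5, 0.3, -1.1]
```

```bash
f='pos|force: \['; m='[[[0,0,0,0.08,0],[0,0,0,0.08,0],[0,0,0,0,0]]]'; python3 -m creep '[[[0,0,0,0.08,0],[0,0,0,0.08,0],[0,0,0,0,0]]]'|grep -E "$f"; python3 -m creep '[[[0,0,0,0.08,0],[0,0,0,0.08,0],[0,0,0,0,0]]]'|grep -E "$f"; python3 -m creep '[[[0,0,0,0.08,0],[0,0,0,0.08,0],[0,0,0,0,0]]]'|grep -E "$f"
```

```text
tcp_pos: [525.3, 253.2, 13.1]
wrist_force: [0.5, -0.6, -1.0]
tcp_pos: [525.3, 253.2, 11.5]
wrist_force: [-0.3, -0.0, -1.0]
tcp_pos: [525.3, 253.2, 9.9]
wrist_force: [-0.7, -0.7, -0.9]
```

```bash
f='pos|force: \['; python3 -m creep '[[[0,0,0,0.08,0],[0,0,0,0.08,0],[0,0,0,0,0]]]'|grep -E "$f"; python3 -m creep '[[[0,0,0,0.08,0],[0,0,0,0.06,0],[0,0,0,0,0]]]'|grep -E "$f"; python3 -m creep '[[[0,0,0,0.06,0],[0,0,0,0,0]]]'|grep -E "$f"
```

```text
tcp_pos: [525.3, 253.2, 8.3]
wrist_force: [-0.6, -0.5, -1.1]
tcp_pos: [525.3, 253.2, 6.9]
wrist_force: [-0.1, 0.7, -1.6]
tcp_pos: [525.3, 253.2, 6.4]
wrist_force: [0.3, -0.3, -1.7]
```

```bash
f='pos|force: \['; python3 -m creep '[[[0,0,0,0.08,0],[0,0,0,0,0]]]'|grep -E "$f"; python3 -m creep '[[[0,0,0,0.08,0],[0,0,0,0,0]]]'|grep -E "$f"; python3 -m creep '[[[0,0,0,0.06,0],[0,0,0,0,0]]]'|grep -E "$f"; python3 -m creep '[[[0,0,0,0.05,0],[0,0,0,0,0]]]'|grep -E "$f"
```

```text
tcp_pos: [525.3, 253.2, 5.6]
wrist_force: [0.0, 0.5, -2.0]
tcp_pos: [525.3, 253.2, 4.8]
wrist_force: [-0.0, 0.5, -1.1]
tcp_pos: [525.4, 253.2, 4.3]
wrist_force: [1.0, 0.2, -0.6]
tcp_pos: [525.5, 253.3, 3.9]
wrist_force: [-0.5, -0.7, 0.8]
```

```bash
f='pos|force: \['; python3 -m creep '[[[0,0,0,0.05,0],[0,0,0,0,0]]]'|grep -E "$f"; python3 -m creep '[[[0,0,0,0.04,0],[0,0,0,0,0],[0,0,0,0,0]]]'|grep -E "$f"
```

```text
tcp_pos: [525.5, 253.3, 3.3]
wrist_force: [0.5, 0.7, 1.9]
tcp_pos: [525.5, 253.3, 2.8]
wrist_force: [1.2, 0.0, 0.3]
```

```bash
f='pos|force: \['; python3 -m creep '[[[0,0,0,0.05,0],[0,0,0,0,0]]]'|grep -E "$f"; python3 -m creep '[[[0,0,0,0.04,0],[0,0,0,0,0],[0,0,0,0,0]]]'|grep -E "$f"
```

```text
tcp_pos: [525.5, 253.3, 2.4]
wrist_force: [-0.0, 0.1, 1.4]
tcp_pos: [525.5, 253.2, 2.3]
wrist_force: [-1.5, -0.7, 4.7]
```

Firm, light contact (about 6 N). I'll open slowly and rise straight up.

```bash
python3 -m creep '[[[0.25,0,0,0,0],[0.3,0,0,0,0],[0.4,0,0,0,0],[0.5,0,0,0,0],[0.5,0,0,0,0]]]'|grep -E 'pos|force|width'; python3 -m creep '[[[0.5,0,0,-0.5,0],[0.5,0,0,-1,0],[0.5,0,0,-3,0],[0.5,0,0,-4,0],[0.5,0,0,-4,0]]]'|grep -E 'pos|force|width';python3 -m creep '[[[0.5,0,0,0,0],[0.5,0,0,0,0]]]'|grep -E 'pos|force|width'; python3 - <<'E'
from f2 import *
np.set_printoptions(precision=1,suppress=True)
c=bot.calibration("wrist"); im=bot.grab_frame("wrist"); cv2.imwrite("pics/end.png",im[...,::-1])
for l in("wedge","clip","tray"):
    for m in bot.masks_of(l,"wrist")[:2]:
        b=m["bbox"]; print(l,round(m["score"],2),b,onz(c,[b[:2]],15))
r=colmask(im[...,::-1],"red",(150,100,420,420)); print("handle",fit(c,[handle+[0,0,3]],r.astype(float),[531,287,1.4]))
E
```

```text
tcp_pos: [525.3, 253.2, 1.8]
wrist_force: [-0.5, -0.5, -0.8]
width: 0.499
grasp_force: 0.0
tcp_pos: [525.3, 253.2, 128.9]
wrist_force: [1.5, 0.2, 0.1]
width: 0.497
grasp_force: 0.0
tcp_pos: [525.3, 253.2, 127.2]
wrist_force: [0.7, 0.4, 0.1]
width: 0.504
grasp_force: 0.0
wedge 0.55 [278.1, 166.4, 18.9, 100.0] [[531.6 282.7  15. ]]
clip 0.77 [277.7, 167.6, 29.8, 18.5] [[531.  281.6  15. ]]
tray 0.59 [277.1, 157.1, 141.6, 181.1] [[532.2 291.8  15. ]]
tray 0.27 [456.8, 236.0, 39.3, 30.6] [[708.1 176.3  15. ]]
handle (array([531.3, 288.5,   1.4]), np.float64(727.75), np.float64(1000.0))
```

```bash
python3 -c "
from bench import bot
print(bot.finish_job())"
```

```text
the job is handed in; nothing more can be done
None
```

The job is handed in: the wedge, with the clip on its blade, was set down at light force (about 6 N) near the tray's centre and released, as the last wrist image showed; no verdict came back.

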